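# Lay two rinsed probe sensors in the V-groove service cradle and close its keeper

## Robot

A 6-joint arm with a two-finger parallel gripper is mounted at the origin on a cart in front of the work surface, level with it; the furniture and walls round the work are solid. World frame = base frame: x ahead of the robot, y to its left, z up, the work surface at z = 0. Lengths are in m, angles in degrees, forces in N, time in s.
With the tool pointing down it reaches from about 0.25 to 0.725 m from the base axis. Payload 9.7 kg.
Tool frame: the origin (TCP) lies at the very end of the fingers, on their centre line; the grasp point (between the pads) lies grasp_offset behind it (grasp_offset is the distance from the TCP to the grasp point, in m); z points along the fingers, y is the line along which they close (so a half turn about z gives the same grasp; the last joint's range is limited). The gripper opens to 85 mm and grips with 20 to 120 N. Pads are 22 mm wide; open, the fingers measure 114 mm over their backs; the gripper's body (76 mm by 85 mm) begins 54 mm behind the grasp point. The pads swing forward as they close: fully open they stand 13 mm farther back than shut.
Start: joints at [75.745, 4.979, 10.078, 95.1, 0, 90], TCP at [0.135, 0.533, 0.231] pointing down, gripper open.
Joint ranges: [-179.16, 179.16], [-48.56, 103.87], [-65.8, 70.77], [-126.05, 130.52], [-82.76, 87.17], [-180, 180]. Speed limits (degrees/s): [127.2, 127.2, 147.25, 180, 180, 180].

## Interface

Orientations are given as [roll, pitch, yaw] about the fixed x, y, z axes, in that order (R = Rz(yaw) Ry(pitch) Rx(roll)).
In Python, from workcell import get_obs, camera, calibration, job_done, recognise, cut_out, mark_of, grasp_offset gives the robot as it stands.
- The arm moves only by the tool servo_tool, never from a script. Its argument "moves" is a list of rows, each a list of 3 entries, a list of its own where there are three numbers: the turn, a rotation vector about the tool's x, y, z in degrees, then the shift along the tool's x, y, z in m, then the opening in per cent of the stroke, from 0 (shut) to 100 (fully open). In form: [[[ax, ay, az], [x, y, z], claw], ...]. A call has 1 to 12 rows; each row shifts and turns the commanded pose from where the row before left it, along the tool's axes as they then stand; what a row does not reach is not made up. A row lasts 1/10 s, in which the tool goes at most 50 mm and 8.59 degrees, less where a joint would pass 70% of its speed; a pose out of reach is approached as far as the arm can. A call is refused whole if a number of a shift passes 0.05 or a number of a turn 8.59, either way. A call with a gripper value outside its range is refused whole. The fingers move at their own pace and stop on an object; "force" is the grip in N (left out, the last holds). Time passes only in rows, so rows that do not move let the fingers close. It gives the time, the measured TCP pose, the force, the opening and the grip force at its end, in the units of the state.
- get_obs(): the state, without advancing time (a new reading comes with each control period).
- camera(name): name is "scene" or "top" or "wrist"; returns (picture, depth): 384x512x3 uint8, red, green, blue; 384x512 float32, m along the optical axis (not along the pixel's ray), 0 where there is no reading.
- calibration(name): a dict with "camera_matrix" (3x3 intrinsics, pixels), "dist" ([k1, k2, p1, p2, k3] as OpenCV has them; the pictures are not rectified), "R" (3x3) and "t" (3): a world point X has camera coordinates R X + t. Camera axes: x right, y down, z forward; pixel columns grow to the right and rows downward; lengths in m; the calibration is good to about 2 mm. A picture is of the moment at which its call begins: read the wrist's pose just before it. calibration takes no time and is no camera call; for the wrist camera it gives the pose at the moment of the call.
- job_done(): hands the job in; it is judged then, once.
Trained networks look in the newest picture that a camera, given by its name, has taken for a name from the list of things; names that differ only in an ending like _2 or _b are one class to them, and where a whole thing is asked for, a point or a joint stands for the part that bears it (a point fixed in the world has none). Each returns a list of dicts, best first, with "score" (0 to 1); they miss things now and then, are a little off and sometimes report something else, mostly with a low value. They report only what shows in the picture. A call takes as long as a camera call.
- recognise(name, camera): "xyz" ([x, y, z] in m, in the coordinates of the camera as it stood for that picture, good to about 4 mm: the middle of the surface that is visible of it).
- cut_out(name, camera): "mask" (384x512 bool, what is visible of it).
- mark_of(name, camera): "xyz" ([x, y, z] in m, in the coordinates of the camera as it stood for that picture, good to about 4 mm: a listed point, or the origin of a listed thing).
The state is a dict: "time": time; "q": joint angles; "qd": joint speeds; "joint_efforts": joint torques, N m; "ee_pos": TCP position; "tcp_rot": TCP orientation; "wrist_force": force on the tool from outside, world axes, zero at the start; "torque": the same for the moment, N m; "opening": finger opening in m; "grasp_force": force on a finger pad.
Only numpy, scipy, OpenCV 4.12 (cv2) and the standard library are available. Lean on these libraries where they do the work, as an engineer would, in place of code of your own. Each camera call takes 0.05 s, during which the arm holds its last target. There are 200 camera calls.

## Task

The two sensors of the water probe have been rinsed and lie draining on the sloping wire rack. Gently lay each one level across the V-grooves of the service cradle that fit it - the thick sensor in the wide pair, the slim one in the narrow pair, centred lengthwise over the two plates - and then swing the cradle's keeper fully down so that its bar rests on both of them. Their windows and pins are delicate: never let them drop or slam them against the cradle, and leave the other things standing where they are.

Things in the scene. Friction and masses are not known exactly. Their poses are not given: they have to be found in the camera images.
- thick_sensor_center (a point): centre (on the axis, half-way along) of the thick sensor: a loose steel cylinder, 30 mm in diameter, 140 mm long, about 200 g. x axis: along the cylinder, from the black sensing face to the thinner connector neck; full diameter from x = -58 to +56 mm. It starts on the rack, sensing face at the low end (towards the robot), axis rising 32 degrees from level
- slim_sensor_center (a point): centre of the slim sensor: same build and length (140 mm) but 20 mm in diameter, about 110 g; x axis likewise along the cylinder from sensing face to connector. It lies on the rack in the same way, beside the thick one; which of them is on the left varies
- drain_rack: wire draining rack in a white drip tray (170 x 126 mm), fixed. Origin: middle of the tray's underside; x points up the slope, away from the robot. At y = +45 and -45 mm a sensor lies on two 5 mm wires, 15 mm apart, sloping at 32 degrees, its low end against a cross wire. Its centre is about 75 mm above the bench and 5 to 9 mm nearer than the origin; nothing stands beside its middle
- cradle: service cradle, fixed: base plate 158 x 204 mm, upper side at z = 10 mm; two upright black plates across it (12 mm thick, at x = -40 and +40 mm, tops at z = 55 mm), each with a 90-degree V-notch 48 mm wide and 24 mm deep at y = +45 mm and one 24 mm wide and 12 mm deep at y = -45 mm. Origin on the bench below the middle between the plates; x points away from the robot, to the keeper's hinge
- wide_groove (a point): where the centre of the thick sensor is when it lies seated and centred in the wide pair of notches (52 mm above the bench, half-way between the plates); x axis along the groove
- narrow_groove (a point): where the centre of the slim sensor is when it lies seated and centred in the narrow pair of notches (57 mm above the bench, half-way between the plates); x axis along the groove
- keeper (a joint): angle of the keeper, a U-shaped steel bail hinged at the far side of the cradle: about 0 rad when its bar rests on both sensors, growing as it swings up and away from the robot; it starts open, leaning back (1.85 to 2.2 rad). Hinge friction of about 0.1 N m holds it where it is left; stops at -0.06 and 2.3 rad
- keeper_grip (a point): middle of the keeper's cross bar: a black grip sleeve 12 mm in diameter and 36 mm long, with its axis along the cradle's y, 81 mm from the hinge axis; free on all sides when open; when down it stands 74 mm above the bench, half-way between the sensors and the plates
- keeper_pivot (a point): point on the keeper's hinge axis, in the middle of the cradle's width: 80 mm behind the cradle's origin, 64 mm above the bench; the hinge axis runs along the cradle's y
- flask: bystander: conical glass flask standing upright behind the rack, 67 mm across, 95 mm tall; origin at the centre of its underside
- beaker: bystander: glass beaker standing upright on the plate of the stirrer (a fixed bench instrument between rack and cradle), 76 mm across, 92 mm tall, its rim about 185 mm above the bench; origin at the centre of its underside
- small_beaker: bystander: small empty glass beaker standing upright on the bench behind the cradle, 57 mm across, 68 mm tall; origin at the centre of its underside

How it is judged:
By the outcome, as a careful person would: the job done as asked, in the order asked, and still so for the second after the job is handed in, with the robot touching nothing.
It also fails if it takes over 72 s, if anything falls off the work surface, if the arm or the gripper's body presses on something with over 40 N, if the wrist force passes 120 N, or if a joint passes its speed limit or range.

## Working session

There is one attempt and no reset: what is moved stays moved. The work goes in short steps, Python scripts to look and compute and a tool call to move; the robot and the scene stay as the last step left them, time stands still between calls to the robot, and variables do not carry over. Pictures are saved under pics/ and viewed, at most 10 in all, crops included, and the job is handed in when it is done.

Besides the shell and the picture viewer there is one more tool, called after ">>>" as name([rows], argument=value, ...), one row to a line, values as JSON. servo_tool: Moves the arm, as the interface text tells. Its arguments: {"type":"object","properties":{"moves":{"type":"array"},"force":{"type":"number"}},"required":["moves"]}

```bash
mkdir -p pics; ls; cat > h.py <<'E'
import numpy as np, cv2
from scipy.spatial.transform import Rotation as Ro
from workcell import *
def w(cal,p):
    return np.array(cal["R"]).T@(np.array(p)-np.array(cal["t"]))
def cloud(cal,d,mask):
    v,u=np.nonzero(mask&(d>0)); z=d[v,u]
    n=cv2.undistortPoints(np.c_[u,v].astype(float)[:,None],np.array(cal["camera_matrix"]),np.array(cal["dist"]))[:,0]
    c=np.c_[n*z[:,None],z]
    return (c-np.array(cal["t"]))@np.array(cal["R"])
def save(im,n): cv2.imwrite("pics/"+n,im[:,:,::-1])
E
python3 - <<'E'
from h import *
o=get_obs();print({k:np.round(v,3).tolist() for k,v in o.items()},grasp_offset)
ims=[]
for c in ["scene","top"]:
    cal=calibration(c);im,d=camera(c);save(im,c+"0.png")
    for n in ["thick_sensor_center","slim_sensor_center","drain_rack","cradle","wide_groove","narrow_groove","keeper_grip","keeper_pivot","flask","beaker","small_beaker"]:
        r=mark_of(n,c)
        print(c,n,[(np.round(w(cal,x["xyz"]),3).tolist(),round(x["score"],2)) for x in r[:2]])
E
```

```text
pics
{'time': 0.0, 'q': [75.744, 5.009, 10.035, 95.099, -0.0, 90.001], 'qd': [-0.073, -0.062, -0.093, -0.058, -0.061, 0.077], 'joint_efforts': [-0.001, -52.039, 46.481, 0.016, -0.0, -0.0], 'ee_pos': [0.135, 0.533, 0.231], 'tcp_rot': [-179.927, 0.0, 165.743], 'wrist_force': [0.584, -0.435, -0.308], 'torque': [-0.023, 0.014, 0.025], 'grasp_force': 0.0, 'opening': 0.085} 0.0187
scene thick_sensor_center [([0.508, -0.102, 0.076], 0.86)]
scene slim_sensor_center [([0.511, -0.194, 0.067], 0.83)]
scene drain_rack [([0.515, -0.15, 0.002], 0.76)]
scene cradle [([0.422, 0.31, 0.0], 0.91), ([0.427, 0.354, 0.053], 0.3)]
scene wide_groove [([0.426, 0.353, 0.052], 0.72)]
scene narrow_groove [([0.415, 0.264, 0.059], 0.57)]
scene keeper_grip [([0.531, 0.3, 0.141], 0.9), ([0.67, -0.061, 0.001], 0.46)]
scene keeper_pivot []
scene flask [([0.67, -0.062, 0.002], 0.59)]
scene beaker [([0.521, 0.062, 0.089], 0.86)]
scene small_beaker [([0.676, 0.263, -0.001], 0.86), ([0.421, 0.309, 0.001], 0.46)]
top thick_sensor_center [([0.512, -0.103, 0.07], 0.85)]
top slim_sensor_center [([0.51, -0.189, 0.068], 0.9), ([0.509, -0.103, 0.071], 0.16)]
top drain_rack [([0.514, -0.148, -0.001], 0.63)]
top cradle [([0.426, 0.318, 0.001], 0.66)]
top wide_groove [([0.427, 0.355, 0.055], 0.86)]
top narrow_groove [([0.418, 0.267, 0.061], 0.94), ([0.52, 0.058, 0.09], 0.16)]
top keeper_grip [([0.535, 0.301, 0.137], 0.57)]
top keeper_pivot []
top flask [([0.425, 0.317, -0.004], 0.7), ([0.678, -0.055, -0.003], 0.68)]
top beaker [([0.519, 0.062, 0.089], 0.56), ([0.685, 0.268, 0.002], 0.33)]
top small_beaker [([0.682, 0.265, -0.001], 0.97)]
```

```bash
python3 - <<'E'
from h import *
for c in ["scene","top"]:
    cal=calibration(c);im,d=camera(c)
    for n in ["thick_sensor_center","slim_sensor_center","cradle","drain_rack"]:
        r=cut_out(n,c)
        if not r: print(c,n,"none");continue
        m=r[0]["mask"]; P=cloud(cal,d,cv2.erode(m.astype(np.uint8),np.ones((3,3)))>0)
        if n[0] in "ts":
            P=P[np.linalg.norm(P-np.median(P,0),axis=1)<.09]
            mu=P.mean(0);_,s,V=np.linalg.svd(P-mu,full_matrices=False);a=V[0]*np.sign(V[0][0]);t=(P-mu)@a
            print(c,n,round(r[0]["score"],2),len(P),mu.round(3),"yaw",np.degrees(np.arctan2(a[1],a[0])).round(1),"elev",np.degrees(np.arcsin(a[2])).round(1),(t.min().round(3),t.max().round(3)))
        else:
            sel=P[(P[:,2]>.004)&(P[:,2]<.016)] if n=="cradle" else P[P[:,2]<.03]
            (ctr,sz,ang)=cv2.minAreaRect(sel[:,:2].astype(np.float32)); print(c,n,len(sel),np.round(ctr,3),np.round(sz,3),round(ang,1))
E
```

```text
scene thick_sensor_center 0.85 638 [ 0.495 -0.109  0.079] yaw -4.3 elev 32.6 (np.float64(-0.061), np.float64(0.074))
scene slim_sensor_center 0.63 489 [ 0.498 -0.197  0.074] yaw -3.9 elev 32.1 (np.float64(-0.065), np.float64(0.072))
scene cradle 1168 [0.436 0.303] [0.199 0.155] 83.8
scene drain_rack 0 [0. 0.] [0. 0.] 0.0
top thick_sensor_center 0.95 433 [ 0.509 -0.101  0.087] yaw -3.9 elev 31.1 (np.float64(-0.068), np.float64(0.066))
top slim_sensor_center 0.73 233 [ 0.507 -0.191  0.078] yaw -4.4 elev 31.9 (np.float64(-0.069), np.float64(0.065))
top cradle 3397 [0.44  0.307] [0.201 0.156] 83.6
top drain_rack 1696 [ 0.518 -0.147] [0.124 0.166] 86.2
```

View pics/scene0.png

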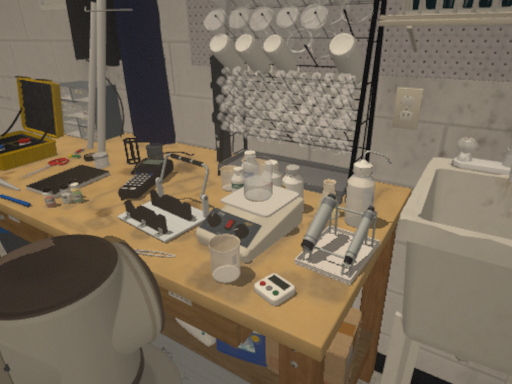

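View pics/top0.png

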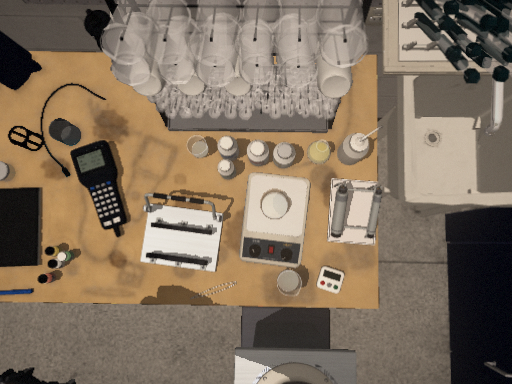

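>>> servo_tool([
  [[0, 0, 0], [0, 0, -0.03], 100],
  [[0, 0, 0], [0, 0, -0.03], 100],
  [[0, 0, 0], [-0.027, -0.032, -0.02], 100],
  [[0, 0, 0], [-0.027, -0.032, 0], 100],
  [[0, 0, 0], [-0.027, -0.032, 0], 100],
  [[0, 0, 0], [-0.027, -0.032, 0], 100],
  [[0, 0, 0], [-0.027, -0.032, 0], 100],
  [[0, 0, 0], [-0.027, -0.032, 0], 100],
  [[0, 0, 0], [-0.027, -0.032, 0], 100],
])

```text
time: 2.6
ee_pos: [0.2637, 0.2679, 0.3114]
tcp_rot: [180.0, 0.0, 165.8]
wrist_force: [0.9, 0.3, 0.7]
opening: 0.0855
grasp_force: 0.0
```

```bash
python3 - <<'E'
from h import *
o=get_obs();print(o["time"],np.round(o["ee_pos"],3),np.round(o["tcp_rot"],2),np.round(o["q"],1))
# wrist camera in tool frame
cal=calibration("wrist");R=Ro.from_euler("xyz",o["tcp_rot"],degrees=True).as_matrix()
C=-np.array(cal["R"]).T@cal["t"];print("cam in tool",(R.T@(C-o["ee_pos"])).round(3),"axis",(R.T@np.array(cal["R"])[2]).round(3),"K",np.round(cal["camera_matrix"],0).tolist())
im,d=camera("wrist");save(im,"w1.png")
P=cloud(cal,d,d>0)
def plates(P,c):
    S=P[(P[:,2]>.045)&(P[:,2]<.062)&(np.hypot(P[:,0]-.43,P[:,1]-.31)<.15)]
    print(c,len(S));yaw=np.radians(-6.3);ax=np.array([np.cos(yaw),np.sin(yaw)]);ay=np.array([-ax[1],ax[0]])
    x=(S[:,:2]-[.43,.31])@ax;y=(S[:,:2]-[.43,.31])@ay
    print(np.histogram(x,np.arange(-.1,.1,.005)));
for c in ["top"]:
    cal=calibration(c);im,d=camera(c);plates(cloud(cal,d,d>0),c)
E
```

```text
2.6 [0.264 0.268 0.311] [1.7997e+02 3.0000e-02 1.6577e+02] [ 4.550e+01 -1.570e+01  1.000e-01  1.058e+02 -0.000e+00  5.970e+01]
cam in tool [ 0.069  0.    -0.143] axis [-0.273  0.     0.962] K [[335.0, 0.0, 257.0], [0.0, 335.0, 188.0], [0.0, 0.0, 1.0]]
top 449
(array([ 0,  0,  0,  0,  0,  0,  0,  0,  0, 44, 92, 89,  2,  0,  0,  0,  0,
        0,  0,  0,  0,  0,  0,  0,  0, 49, 91, 75,  0,  0,  0,  0,  0,  5,
        0,  2,  0,  0,  0]), array([-1.00000000e-01, -9.50000000e-02, -9.00000000e-02, -8.50000000e-02,
       -8.00000000e-02, -7.50000000e-02, -7.00000000e-02, -6.50000000e-02,
       -6.00000000e-02, -5.50000000e-02, -5.00000000e-02, -4.50000000e-02,
       -4.00000000e-02, -3.50000000e-02, -3.00000000e-02, -2.50000000e-02,
       -2.00000000e-02, -1.50000000e-02, -1.00000000e-02, -5.00000000e-03,
        8.32667268e-17,  5.00000000e-03,  1.00000000e-02,  1.50000000e-02,
        2.00000000e-02,  2.50000000e-02,  3.00000000e-02,  3.50000000e-02,
        4.00000000e-02,  4.50000000e-02,  5.00000000e-02,  5.50000000e-02,
        6.00000000e-02,  6.50000000e-02,  7.00000000e-02,  7.50000000e-02,
        8.00000000e-02,  8.50000000e-02,  9.00000000e-02,  9.50000000e-02]))
```

```bash
cat > cr.py <<'E'
from h import *
def cradle(cam,marks=True):
    cal=calibration(cam);im,d=camera(cam)
    if marks:
      for n in ["cradle","wide_groove","narrow_groove","keeper_grip","keeper_pivot"]:
        print(n,[(np.round(w(cal,x["xyz"]),3).tolist(),round(x["score"],2)) for x in mark_of(n,cam)[:1]])
    P=cloud(cal,d,d>0);S=P[(P[:,2]>.048)&(P[:,2]<.061)&(np.abs(P[:,0]-.425)<.075)&(np.abs(P[:,1]-.315)<.12)]
    # fit: two plate segments, yaw minimising spread
    best=None
    for yaw in np.arange(-10,-2,.2):
        c,s=np.cos(np.radians(yaw)),np.sin(np.radians(yaw));x=S[:,:2]@[c,s];y=S[:,:2]@[-s,c]
        m=(x.min()+x.max())/2;k=x>m;v=x[k].var()+x[~k].var()
        if best is None or v<best[0]: best=(v,yaw,(np.median(x[k])+np.median(x[~k]))/2,np.median(x[k])-np.median(x[~k]),y,c,s)
    v,yaw,xm,gap,y,c,s=best
    print(cam,len(S),"yaw",yaw,"gap",gap.round(4),"zmed",np.median(S[:,2]).round(4))
    h,e=np.histogram(y,np.arange(y.min(),y.max()+.003,.003));print("y hist from",e[0].round(4),h)
    # origin y: template: solid for |y|<102 except notches 21..69 and -57..-33
    g=np.arange(y.min()-.02,y.max()+.02,.0005)
    sc=[]
    for y0 in np.arange(.28,.42,.0005):
        u=y-y0; sc.append(((u>-.033)&(u<.021)).sum()+((u<-.057)).sum()*1+(u>.069).sum()-2*((u>.025)&(u<.065)).sum()-2*((u>-.055)&(u<-.035)).sum())
    sc=np.array(sc);y0=np.arange(.28,.42,.0005)[sc>=sc.max()-1].mean()
    print("origin",(c*xm-s*y0).round(4),(s*xm+c*y0).round(4))
    for yy in(.045,-.045):print("groove",yy,(c*xm-s*(y0+yy)).round(4),(s*xm+c*(y0+yy)).round(4))
E
python3 - <<'E'
from cr import *
cradle("wrist");cradle("top",False)
E
```

```text
cradle [([0.417, 0.308, -0.0], 0.71)]
wide_groove [([0.428, 0.354, 0.052], 0.71)]
narrow_groove [([0.419, 0.267, 0.059], 0.77)]
keeper_grip []
keeper_pivot []
wrist 1686 yaw -4.8000000000000185 gap 0.0794 zmed 0.0547
y hist from 0.2439 [15 16  2  1  1  0  0 22 47 47 50 48 49 49 50 42 30  6  1  8 31 43 49 49
 49 49 48 47 49 49 47 50 50 49 51 50 46 53 48 48 44 39 23  5  0  0  0  0
  0  0  0  0  0  0 10 28 31 23 27 16  1]
origin 0.4273 0.3851
groove 0.045 0.4311 0.4299
groove -0.045 0.4235 0.3403
top 391 yaw -6.600000000000012 gap 0.0798 zmed 0.0541
y hist from 0.2576 [ 1  0  0  0  0  0  0 10  9 11 11 11 14  9  6 10  4  0  1  4 10 11 13 11
 12 10  9 11 14  8 11 12  9 10  9 13 11 11  8 11  9  7  1  0  0  0  0  0
  0  0  0  0  4  0 10 14 11 11  9]
origin 0.4233 0.3079
groove 0.045 0.4284 0.3526
groove -0.045 0.4181 0.2632
```

View pics/w1.png

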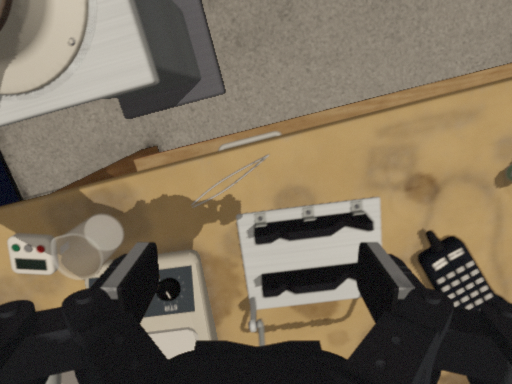

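>>> servo_tool([
  [[0, 0, 0], [-0.0234, -0.037, 0], 100],
  [[0, 0, 0], [-0.0234, -0.037, 0], 100],
  [[0, 0, 0], [-0.0234, -0.037, 0], 100],
  [[0, 0, 0], [-0.0234, -0.037, 0], 100],
  [[0, 0, 0], [-0.0234, -0.037, 0], 100],
  [[0, 0, 0], [-0.0234, -0.037, 0], 100],
  [[0, 0, 0], [-0.0234, -0.037, 0], 100],
  [[0, 0, 0], [-0.0234, -0.037, 0], 100],
  [[0, 0, 0], [-0.0234, -0.037, 0], 100],
  [[0, 0, 0], [-0.0234, -0.037, 0], 100],
  [[0, 0, -5], [0, 0, 0], 100],
  [[0, 0, -5], [0, 0, 0], 100],
])

```text
time: 4.25
ee_pos: [0.3997, -0.1475, 0.3104]
tcp_rot: [180.0, -0.1, 175.9]
wrist_force: [1.3, -0.2, 0.7]
opening: 0.0854
grasp_force: 0.0
```

```bash
python3 - <<'E'
from h import *
o=get_obs();print(o["time"],np.round(o["ee_pos"],4),np.round(o["tcp_rot"],2),np.round(o["q"],1))
cal=calibration("wrist");im,d=camera("wrist");save(im,"w2.png")
for n in ["thick_sensor_center","slim_sensor_center"]:
    print(n,[(np.round(w(cal,x["xyz"]),3).tolist(),round(x["score"],2)) for x in mark_of(n,"wrist")[:1]])
    r=cut_out(n,"wrist")
    if not r: continue
    P=cloud(cal,d,cv2.erode(r[0]["mask"].astype(np.uint8),np.ones((3,3)))>0)
    P=P[np.linalg.norm(P-np.median(P,0),axis=1)<.08]
    rad=.015 if n[0]=="t" else .01
    from scipy.optimize import least_squares
    def f(p):
        a=np.array([np.cos(p[2])*np.cos(p[3]),np.sin(p[2])*np.cos(p[3]),np.sin(p[3])])
        q=P-np.array([.51,p[0],p[1]]);return np.linalg.norm(q-np.outer(q@a,a),axis=1)-rad
    s=least_squares(f,[P[:,1].mean(),.075,-.07,.558],loss="soft_l1",f_scale=.002)
    p=s.x;a=np.array([np.cos(p[2])*np.cos(p[3]),np.sin(p[2])*np.cos(p[3]),np.sin(p[3])])
    t=(P-np.array([.51,p[0],p[1]]))@a
    print(len(P),"at x=.51:",p[:2].round(4),"yaw,el",np.degrees(p[2:]).round(1),"t",np.percentile(t,[0,1,99,100]).round(3),"rms",np.sqrt((f(p)**2).mean()).round(4))
E
```

```text
4.25 [ 0.3997 -0.1475  0.3104] [ 1.7996e+02 -1.1000e-01  1.7588e+02] [-20.3  -9.1   5.4 104.6   0.  -16.1]
thick_sensor_center [([0.512, -0.109, 0.076], 0.76)]
2536 at x=.51: [-0.1039  0.0744] yaw,el [-3.3 31.8] t [-0.067 -0.064  0.069  0.071] rms 0.0016
slim_sensor_center [([0.507, -0.192, 0.074], 0.76)]
1398 at x=.51: [-0.1942  0.0711] yaw,el [-3.7 31.8] t [-0.067 -0.066  0.066  0.068] rms 0.0012
```

View pics/w2.png

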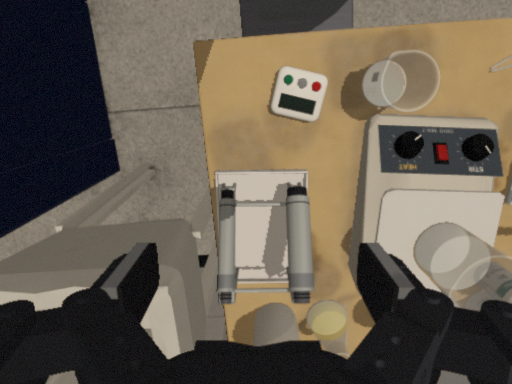

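>>> servo_tool([
  [[0, -8, 0], [0, 0, 0], 100],
  [[0, -8, 0], [0, 0, 0], 100],
  [[0, -8, 0], [0, 0, 0], 100],
  [[0, -8, 0], [0, 0, 0], 100],
  [[0, 0, 0], [0.0083, 0.0129, 0.039], 100],
  [[0, 0, 0], [0.0083, 0.0129, 0.039], 100],
  [[0, 0, 0], [0.0083, 0.0129, 0.039], 100],
  [[0, 0, 0], [0.0083, 0.0129, 0.039], 100],
  [[0, 0, 0], [0, 0, 0], 100],
])

```text
time: 5.4
ee_pos: [0.4558, -0.097, 0.1551]
tcp_rot: [179.8, 31.6, 175.7]
wrist_force: [-1.2, -0.3, -0.0]
opening: 0.0858
grasp_force: 0.0
```

```bash
cat > look.py <<'E'
from h import *
from scipy.optimize import least_squares
import sys
def look(n,pic=None,cam="wrist"):
    o=get_obs();cal=calibration(cam);im,d=camera(cam)
    if pic: save(im,pic)
    R=Ro.from_euler("xyz",o["tcp_rot"],degrees=True).as_matrix();T=np.array(o["ee_pos"])
    print(round(o["time"],2),T.round(4),np.round(o["tcp_rot"],1),np.round(o["q"],0))
    for x in mark_of(n,cam)[:1]: print("mark",w(cal,x["xyz"]).round(3),"in tool",(R.T@(w(cal,x["xyz"])-T)).round(4),round(x["score"],2))
    r=cut_out(n,cam)
    if not r: return
    P=cloud(cal,d,cv2.erode(r[0]["mask"].astype(np.uint8),np.ones((3,3)))>0)
    P=P[np.linalg.norm(P-np.median(P,0),axis=1)<.08]
    rad=.015 if n[0]=="t" else .01
    c0=P.mean(0)
    _,_,V=np.linalg.svd(P-c0,full_matrices=False);a0=V[0]*np.sign(V[0][0])
    def ax(p): return np.array([np.cos(p[2])*np.cos(p[3]),np.sin(p[2])*np.cos(p[3]),np.sin(p[3])])
    def f(p):
        a=ax(p);q=P-np.array([c0[0],p[0],p[1]]);return np.linalg.norm(q-np.outer(q@a,a),axis=1)-rad
    p=least_squares(f,[c0[1],c0[2]-rad,np.arctan2(a0[1],a0[0]),np.arcsin(a0[2])],loss="soft_l1",f_scale=.002).x
    a=ax(p);q0=np.array([c0[0],p[0],p[1]]);t=(P-q0)@a;lo,hi=np.percentile(t,[.5,99.5]);c=q0+a*(lo+hi)/2
    print("len",(hi-lo).round(3),"centre",c.round(4),"yaw,el",np.degrees(p[2:]).round(1),"in tool",(R.T@(c-T)).round(4),"axis in tool",(R.T@a).round(3),"lo,hi tool x",(R.T@(q0+a*lo-T)).round(3)[0],(R.T@(q0+a*hi-T)).round(3)[0])
E
python3 -c "
from look import *
look('thick_sensor_center','w3.png')"
```

```text
5.4 [ 0.4558 -0.097   0.1551] [179.8  31.6 175.7] [-16. -41. -40.  60.   6. -10.]
mark [ 0.509 -0.105  0.076] in tool [-0.0045 -0.0041  0.0958] 0.92
len 0.135 centre [ 0.5103 -0.1041  0.0746] yaw,el [-3.6 32.3] in tool [-0.0047 -0.0033  0.0973] axis in tool [-1.     0.01  -0.013] lo,hi tool x 0.063 -0.072
```

>>> servo_tool([
  [[0, 0, 0], [-0.002, -0.0018, 0.036], 100],
  [[0, 0, 0], [-0.002, -0.0017, 0.036], 100],
  [[0, 0, 0], [0, 0, 0.025], 100],
  [[0, 0, 0], [0, 0, 0.012], 80],
  [[0, 0, 0], [0, 0, 0], 50],
  [[0, 0, 0], [0, 0, 0], 20],
  [[0, 0, 0], [0, 0, 0], 20],
  [[0, 0, 0], [0, 0, 0], 20],
  [[0, 0, 0], [0, 0, 0], 20],
  [[0, 0, 0], [0, 0, 0], 20],
], force=40)

```text
time: 6.55
ee_pos: [0.5187, -0.1068, 0.0738]
tcp_rot: [179.9, 32.2, 175.8]
wrist_force: [-2.6, 5.4, 4.4]
opening: 0.0283
grasp_force: 39.0
```

```bash
python3 -c "
from look import *
look('thick_sensor_center','w4.png')
o=get_obs();print(o['wrist_force'],o['torque'],o['opening'],o['grasp_force'])"
```

```text
6.55 [ 0.5187 -0.1068  0.0738] [179.9  32.2 175.8] [-15. -30. -43.  45.   6.  -9.]
mark [ 0.509 -0.107  0.074] in tool [ 0.0084 -0.0008 -0.0056] 0.72
len 0.11 centre [ 0.4997 -0.105   0.0687] yaw,el [-4.2 32.8] in tool [ 0.0189  0.0004 -0.0059] axis in tool [-1.    -0.    -0.011] lo,hi tool x 0.074 -0.036
[-2.80059845  5.33021879  5.26022124] [0.9935639  0.52546502 0.53948574] 0.028297676249850103 39.02347505092621
```

View pics/w4.png

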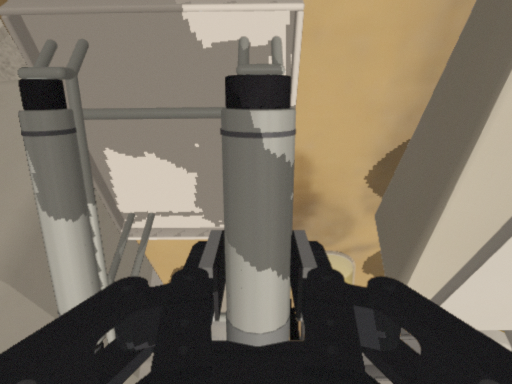

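>>> servo_tool([
  [[0, 0, 0], [0, 0, 0], 55],
  [[0, 0, 0], [0, 0, 0], 55],
  [[0, 0, 0], [0.004, 0, 0.003], 55],
  [[0, 0, 0], [0.004, 0, 0.003], 55],
  [[0, 0, 0], [0, 0, 0], 55],
  [[0, 0, 0], [0, 0, 0], 20],
  [[0, 0, 0], [0, 0, 0], 20],
  [[0, 0, 0], [0, 0, 0], 20],
  [[0, 0, 0], [0, 0, 0], 20],
], force=40)

```text
time: 7.6
ee_pos: [0.5144, -0.1065, 0.0618]
tcp_rot: [179.9, 32.0, 175.8]
wrist_force: [-4.9, 4.1, 4.2]
opening: 0.0288
grasp_force: 39.1
```

```bash
python3 -c "
from look import *
look('thick_sensor_center')
o=get_obs();print(o['wrist_force'],o['torque'],o['opening'],o['grasp_force'])"
```

```text
7.6 [ 0.5144 -0.1065  0.0618] [179.9  32.  175.8] [-15. -30. -45.  44.   6.  -9.]
mark [ 0.514 -0.108  0.078] in tool [-0.0083 -0.0013 -0.0143] 0.97
len 0.095 centre [ 0.4928 -0.1046  0.0643] yaw,el [-4. 33.] in tool [ 0.0171  0.0003 -0.0136] axis in tool [-1.     0.004 -0.018] lo,hi tool x 0.065 -0.031
[-4.52202695  3.92703452  3.49388989] [0.78251118 0.86615599 0.48909251] 0.029032990549469916 39.12909686565399
```

>>> servo_tool([
  [[0, 0, 0], [0, 0, -0.015], 20],
  [[0, 0, 0], [0, 0, -0.03], 20],
  [[0, 0, 0], [0, 0, -0.04], 20],
  [[0, 0, 0], [0, 0, -0.045], 20],
  [[0, 4, 0], [0, 0, -0.04], 20],
  [[0, 7, 0], [0, 0, -0.03], 20],
  [[0, 7, 0], [0, 0, -0.03], 20],
  [[0, 7, 0], [0, 0, -0.03], 20],
  [[0, 7, 0], [0, 0, -0.03], 20],
  [[0, 0, 0], [0, 0, 0], 20],
])

```text
time: 8.75
ee_pos: [0.3923, -0.0985, 0.32]
tcp_rot: [180.0, -0.3, 175.8]
wrist_force: [0.8, -0.5, -2.5]
opening: 0.0285
grasp_force: 40.4
```

```bash
python3 -c "
from look import *
look('thick_sensor_center')
o=get_obs();print(o['wrist_force'],o['torque'],o['opening'],o['grasp_force'])"
```

```text
8.75 [ 0.3923 -0.0985  0.32  ] [180.   -0.3 175.8] [-14. -11.   5. 106.  -0. -10.]
mark [ 0.395 -0.101  0.334] in tool [-0.0031 -0.0019 -0.0143] 0.6
len 0.095 centre [ 0.3752 -0.097   0.334 ] yaw,el [-3.9  0.7] in tool [ 0.0172  0.0002 -0.0139] axis in tool [-1.     0.005 -0.017] lo,hi tool x 0.065 -0.03
[-0.39064573  0.33156406 -2.19157636] [-0.05276757 -0.01911397 -0.04064134] 0.028761473987584486 40.338295698165894
```

>>> servo_tool([
  [[0, 0, 0], [0, 0.02, 0], 20],
  [[0, 0, 0], [0, 0.04, 0], 20],
  [[0, 0, 0], [0, 0.045, 0], 20],
  [[0, 0, 0], [0, 0.045, 0], 20],
  [[0, 0, 0], [0, 0.045, 0], 20],
  [[0, 0, 0], [0, 0.045, 0], 20],
  [[0, 0, 0], [0, 0.045, 0], 20],
  [[0, 0, 0], [0, 0.045, 0], 20],
  [[0, 0, 0], [0, 0.045, 0], 20],
  [[0, 0, 0], [0, 0.04, 0], 20],
  [[0, 0, 0], [0, 0.03, 0], 20],
  [[0, 0, 2.1], [0, 0.008, 0], 20],
])

```text
time: 10.1
ee_pos: [0.4212, 0.3556, 0.3186]
tcp_rot: [179.9, 0.0, 173.8]
wrist_force: [-0.7, -0.1, -2.2]
opening: 0.0291
grasp_force: 40.3
```

>>> servo_tool([
  [[0, 0, 0], [0, 0, 0.04], 20],
  [[0, 0, 0], [0, 0, 0.04], 20],
  [[0, 0, 0], [0, 0, 0.04], 20],
  [[0, 0, 0], [0, 0, 0.03], 20],
  [[0, 0, 0], [0, 0, 0], 20],
])

```text
time: 10.6
ee_pos: [0.42, 0.3515, 0.1653]
tcp_rot: [-179.8, -0.2, 173.6]
wrist_force: [-0.2, -0.1, -1.3]
opening: 0.029
grasp_force: 40.2
```

```bash
python3 - <<'E'
from look import *
from cr import cradle
look('thick_sensor_center','w5.png')
cal=calibration("wrist");im,d=camera("wrist")
for n in ["wide_groove","narrow_groove","cradle"]:
    print(n,[(np.round(w(cal,x["xyz"]),3).tolist(),round(x["score"],2)) for x in mark_of(n,"wrist")[:1]])
P=cloud(cal,d,d>0);np.save("P.npy",P)
c,s=np.cos(np.radians(-6.3)),np.sin(np.radians(-6.3))
S=P[(P[:,2]>.045)&(P[:,2]<.061)];x=(S[:,:2]-[.4225,.309])@[c,s];y=(S[:,:2]-[.4225,.309])@[-s,c]
print(len(S));k=(np.abs(y)<.11)&(np.abs(x)<.06)
for sg in(-1,1):
    m=k&(x*sg>0.02);print(sg,m.sum(),np.percentile(x[m],[2,50,98]).round(4) if m.any() else "");print(np.histogram(y[m],np.arange(-.11,.111,.004))[0])
im,d=camera("top");save(im[180:300,120:240].repeat(4,0).repeat(4,1),"t5.png")
E
```

```text
10.6 [0.42   0.3515 0.1653] [-179.8   -0.2  173.6] [40.  4.  2. 88.  0. 46.]
mark [0.425 0.349 0.177] in tool [-0.0049 -0.0021 -0.0116] 0.73
len 0.096 centre [0.4032 0.3537 0.1793] yaw,el [-6.1  0.8] in tool [ 0.017   0.0002 -0.0139] axis in tool [-1.     0.004 -0.017] lo,hi tool x 0.065 -0.031
wide_groove []
narrow_groove [([0.418, 0.262, 0.06], 0.66)]
cradle [([0.419, 0.307, -0.001], 0.55)]
7755
-1 2038 [-0.0461 -0.0405 -0.0341]
[  0   0   0   0   0   0   0   0  48  86  94  88  88  99 114  93  19  52
  61  74  87  89  91  87  86  90  85  89  90  84  96  40   1   0   0   0
   0   0   0   0   0   0   0   0   0  20  63  24   0   0   0   0   0   0
   0]
1 1673 [0.0338 0.0377 0.0459]
[ 0  0  0  0  0  0  0  1 58 80 86 84 84 96 94 77 17 45 60 73 87 87 83 86
 85 86 85 78 57 30 29  4  0  0  0  0  0  0  0  0  0  0  0  0  0  0 16  5
  0  0  0  0  0  0  0]
```

View pics/w5.png

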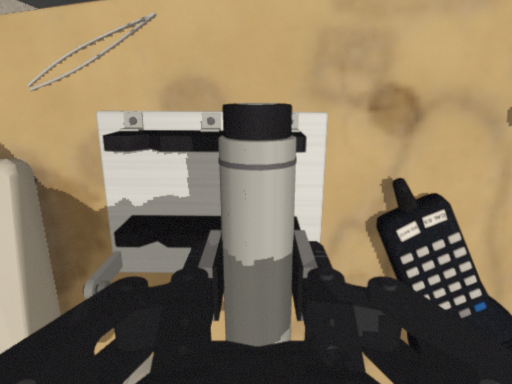

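>>> servo_tool([
  [[0, 0.8, 0], [-0.0046, 0.0028, 0.01], 20],
  [[0, 0, 0], [0, 0, 0.03], 20],
  [[0, 0, 0], [0, 0, 0.03], 20],
  [[0, 0, 0], [0, 0, 0.025], 20],
  [[0, 0, 0], [0, 0, 0.01], 20],
  [[0, 0, 0], [0, 0, 0], 20],
  [[0, 0, 0], [0, 0, 0], 20],
])

```text
time: 11.7
ee_pos: [0.4267, 0.3567, 0.0652]
tcp_rot: [180.0, -0.8, 173.6]
wrist_force: [-0.5, 0.4, -1.3]
opening: 0.029
grasp_force: 40.4
```

```bash
python3 -c "
from look import *
look('thick_sensor_center')"
```

```text
11.7 [0.4267 0.3567 0.0652] [180.   -0.8 173.6] [40.  6. -7. 77.  1. 46.]
mark [0.433 0.354 0.076] in tool [-0.0061 -0.0017 -0.0113] 0.91
len 0.095 centre [0.4097 0.3588 0.0793] yaw,el [-6.1  0.2] in tool [ 0.0173  0.0002 -0.0139] axis in tool [-1.     0.004 -0.017] lo,hi tool x 0.065 -0.03
```

>>> servo_tool([
  [[0, 0, 0], [0.0015, -0.0029, 0], 20],
  [[0, 0, 0], [0, 0, 0.008], 20],
  [[0, 0, 0], [0, 0, 0.008], 20],
  [[0, 0, 0], [0, 0, 0.004], 20],
  [[0, 0, 0], [0, 0, 0], 20],
  [[0, 0, 0], [0, 0, 0], 20],
])

```text
time: 12.45
ee_pos: [0.424, 0.3536, 0.0441]
tcp_rot: [-180.0, -0.8, 173.6]
wrist_force: [0.6, 0.2, -1.4]
opening: 0.029
grasp_force: 40.4
```

>>> servo_tool([
  [[0, 0, 0], [-0.001, 0, 0.002], 20],
  [[0, 0, 0], [0, 0, 0.001], 20],
  [[0, 0, 0], [0, 0, 0.001], 20],
  [[0, 0, 0], [0, 0, 0], 20],
])

```text
time: 12.85
ee_pos: [0.425, 0.3535, 0.0402]
tcp_rot: [-180.0, -0.8, 173.6]
wrist_force: [-0.2, -0.0, -1.5]
opening: 0.0288
grasp_force: 40.4
```

>>> servo_tool([
  [[0, 0, 0], [0, 0, 0.001], 20],
  [[0, 0, 0], [0, 0, 0.0005], 20],
  [[0, 0, 0], [0, 0, 0], 20],
])

```text
time: 13.15
ee_pos: [0.425, 0.3537, 0.0389]
tcp_rot: [180.0, -0.8, 173.6]
wrist_force: [0.1, 0.7, -1.5]
opening: 0.0286
grasp_force: 40.6
```

>>> servo_tool([
  [[0, 0, 0], [0, 0, 0.0005], 20],
  [[0, 0, 0], [0, 0, 0.0005], 20],
  [[0, 0, 0], [0, 0, 0], 20],
])

```text
time: 13.45
ee_pos: [0.4252, 0.354, 0.0385]
tcp_rot: [179.9, -0.8, 173.7]
wrist_force: [-0.9, 1.1, 4.6]
opening: 0.0287
grasp_force: 41.1
```

>>> servo_tool([
  [[0, 0, 0], [0, 0, 0.0005], 20],
  [[0, 0, 0], [0, 0, 0], 36],
  [[0, 0, 0], [0, 0, 0], 40],
  [[0, 0, 0], [0, 0, 0], 46],
  [[0, 0, 0], [0, 0, 0], 52],
  [[0, 0, 0], [0, 0, 0], 52],
], force=20)

```text
time: 14.05
ee_pos: [0.4248, 0.3534, 0.0371]
tcp_rot: [-180.0, -0.8, 173.6]
wrist_force: [-0.3, -0.8, 0.2]
opening: 0.0444
grasp_force: 0.0
```

```bash
python3 -c "
from look import *
look('thick_sensor_center')"
```

```text
14.05 [0.4248 0.3534 0.0371] [-180.    -0.8  173.6] [ 39.   7. -10.  74.   1.  46.]
mark [0.43  0.35  0.053] in tool [-0.0053 -0.0029 -0.0158] 0.55
len 0.093 centre [0.4076 0.3569 0.052 ] yaw,el [-6.7  0.9] in tool [ 0.0178  0.0015 -0.0147] axis in tool [-1.    -0.006 -0.03 ] lo,hi tool x 0.064 -0.029
```

>>> servo_tool([
  [[0, 0, 0], [0, 0, -0.005], 54],
  [[0, 0, 0], [0, 0, -0.015], 54],
  [[0, 0, 0], [0, 0, -0.035], 54],
  [[0, 0, 0], [0, 0, -0.045], 60],
  [[0, 0, 0], [0, 0, -0.045], 80],
  [[0, 0, 0], [0, 0, -0.045], 100],
  [[0, 0, 0], [0, 0, -0.045], 100],
  [[0, 0, 0], [0, 0, -0.04], 100],
  [[0, 0, 0], [0, 0, 0], 100],
])

```text
time: 15.1
ee_pos: [0.4293, 0.3535, 0.3197]
tcp_rot: [179.6, -0.4, 173.6]
wrist_force: [1.2, 1.4, 1.1]
opening: 0.0853
grasp_force: 0.0
```

```bash
python3 -c "
from look import *
look('thick_sensor_center','w6.png')
look('thick_sensor_center','t6.png','top')"
```

```text
15.1 [0.4293 0.3535 0.3197] [179.6  -0.4 173.6] [ 39.   9.  25. 106.   1.  46.]
mark [0.429 0.352 0.05 ] in tool [-0.0021 -0.0037  0.2701] 0.6
len 0.136 centre [0.4298 0.3543 0.0521] yaw,el [-6.8  0.1] in tool [-0.0023 -0.001   0.2676] axis in tool [-1.    -0.008 -0.009] lo,hi tool x 0.066 -0.07
15.25 [0.4288 0.3531 0.3127] [180.   -0.8 173.6] [ 39.   9.  24. 105.   1.  46.]
mark [0.431 0.355 0.05 ] in tool [-0.0052  0.0023  0.2628] 0.65
len 0.13 centre [0.4307 0.3546 0.0512] yaw,el [-7.2 -0.3] in tool [-0.0053  0.0016  0.2615] axis in tool [-1.    -0.014 -0.009] lo,hi tool x 0.06 -0.07
```

>>> servo_tool([
  [[0, 0, 0], [-0.003, -0.03, 0], 100],
  [[0, 0, 0], [-0.003, -0.045, 0], 100],
  [[0, 0, 0], [-0.003, -0.045, 0], 100],
  [[0, 0, 0], [-0.003, -0.045, 0], 100],
  [[0, 0, 0], [-0.003, -0.045, 0], 100],
  [[0, 0, 0], [-0.003, -0.045, 0], 100],
  [[0, 0, 0], [-0.003, -0.045, 0], 100],
  [[0, 0, 0], [-0.003, -0.045, 0], 100],
  [[0, 0, 0], [-0.003, -0.045, 0], 100],
  [[0, 0, 0], [-0.003, -0.045, 0], 100],
  [[0, 0, 0], [-0.003, -0.045, 0], 100],
  [[0, 0, -2.4], [-0.003, -0.045, 0], 100],
])

```text
time: 16.6
ee_pos: [0.4055, -0.1743, 0.3111]
tcp_rot: [179.9, -0.9, 176.1]
wrist_force: [1.6, 0.4, 0.0]
opening: 0.0854
grasp_force: 0.0
```

>>> servo_tool([
  [[0, -8.2, 0], [0, 0, 0], 100],
  [[0, -8.2, 0], [0, 0, 0], 100],
  [[0, -8.2, 0], [0, 0, 0], 100],
  [[0, -8.2, 0], [0, 0, 0], 100],
  [[0, 0, 0], [0.0092, -0.003, 0.04], 100],
  [[0, 0, 0], [0.0092, -0.003, 0.04], 100],
  [[0, 0, 0], [0.0092, -0.003, 0.04], 100],
  [[0, 0, 0], [0.0092, -0.003, 0.04], 100],
  [[0, 0, 0], [0, 0, 0], 100],
])

```text
time: 17.5
ee_pos: [0.4568, -0.1867, 0.149]
tcp_rot: [179.7, 31.5, 175.9]
wrist_force: [0.2, 0.1, -0.2]
opening: 0.0856
grasp_force: 0.0
```

```bash
python3 -c "
from look import *
look('slim_sensor_center')"
```

```text
17.5 [ 0.4568 -0.1867  0.149 ] [179.7  31.5 175.9] [-30. -34. -37.  58.  13. -22.]
mark [ 0.511 -0.192  0.075] in tool [-0.0083 -0.0023  0.0914] 0.75
len 0.136 centre [ 0.5081 -0.1941  0.07  ] yaw,el [-3.6 32.2] in tool [-0.0028 -0.0042  0.0943] axis in tool [-1.     0.008 -0.013] lo,hi tool x 0.065 -0.071
```

>>> servo_tool([
  [[0, 0, 0], [0, -0.004, 0.02], 100],
  [[0, 0, 0], [0, 0, 0.03], 100],
  [[0, 0, 0], [0, 0, 0.025], 80],
  [[0, 0, 0], [0, 0, 0.012], 70],
  [[0, 0, 0], [0, 0, 0], 70],
  [[0, 0, 0], [0, 0, 0], 70],
])

```text
time: 18.25
ee_pos: [0.5051, -0.1956, 0.0847]
tcp_rot: [-180.0, 32.1, 176.1]
wrist_force: [-0.7, -0.1, 0.6]
opening: 0.0596
grasp_force: 0.0
```

```bash
python3 -c "
from look import *
look('slim_sensor_center')
R=Ro.from_euler('xyz',get_obs()['tcp_rot'],degrees=True).as_matrix();print((R.T@(np.array([.5095,-.1941,.0705])-get_obs()['ee_pos'])).round(4))"
```

```text
18.25 [ 0.5051 -0.1956  0.0847] [-180.    32.1  176.1] [-28. -26. -40.  47.  12. -20.]
mark [ 0.51  -0.191  0.07 ] in tool [0.0041 0.0054 0.0142] 0.93
len 0.132 centre [ 0.5064 -0.1941  0.069 ] yaw,el [-3.5 32.3] in tool [0.0074 0.0016 0.0139] axis in tool [-1.     0.006 -0.004] lo,hi tool x 0.073 -0.059
[0.0039 0.0019 0.0143]
```

>>> servo_tool([
  [[0, 0, 0], [0.0025, 0.001, 0.01], 70],
  [[0, 0, 0], [0.0025, 0.0007, 0.01], 60],
  [[0, 0, 0], [0, 0, 0.001], 50],
  [[0, 0, 0], [0, 0, 0], 50],
  [[0, 0, 0], [0, 0, 0], 10],
  [[0, 0, 0], [0, 0, 0], 10],
  [[0, 0, 0], [0, 0, 0], 10],
  [[0, 0, 0], [0, 0, 0], 10],
  [[0, 0, 0], [0, 0, 0], 10],
], force=40)

```text
time: 19.3
ee_pos: [0.5119, -0.1947, 0.0629]
tcp_rot: [-180.0, 32.0, 176.0]
wrist_force: [-3.0, -4.8, 3.1]
opening: 0.0184
grasp_force: 39.1
```

```bash
python3 -c "
from look import *
look('slim_sensor_center','w7.png')"
```

```text
19.3 [ 0.5119 -0.1947  0.0629] [-180.   32.  176.] [-27. -25. -41.  44.  12. -20.]
mark [ 0.509 -0.191  0.074] in tool [-0.0037  0.0036 -0.0111] 0.59
len 0.106 centre [ 0.4955 -0.1934  0.062 ] yaw,el [-3.5 32.6] in tool [ 0.0144  0.0002 -0.008 ] axis in tool [-1.     0.007 -0.01 ] lo,hi tool x 0.067 -0.039
```

>>> servo_tool([
  [[0, 0, 0], [0, 0, -0.015], 10],
  [[0, 0, 0], [0, 0, -0.03], 10],
  [[0, 0, 0], [0, 0, -0.04], 10],
  [[0, 0, 0], [0, 0, -0.045], 10],
  [[0, 4, 0], [0, 0, -0.04], 10],
  [[0, 7, 0], [0, 0, -0.03], 10],
  [[0, 7, 0], [0, 0, -0.03], 10],
  [[0, 7, 0], [0, 0, -0.03], 10],
  [[0, 7, 0], [0, 0, -0.03], 10],
  [[0, 0, 0], [0, 0, 0], 10],
])

```text
time: 20.45
ee_pos: [0.3893, -0.1862, 0.3211]
tcp_rot: [179.9, -0.2, 176.1]
wrist_force: [1.0, 0.5, -2.0]
opening: 0.0182
grasp_force: 39.6
```

```bash
python3 -c "
from look import *
look('slim_sensor_center')"
```

```text
20.45 [ 0.3893 -0.1862  0.3211] [179.9  -0.2 176.1] [-26.  -8.   8. 106.  -0. -22.]
mark [ 0.391 -0.184  0.329] in tool [-0.0011  0.0026 -0.0081] 0.93
len 0.106 centre [ 0.375  -0.1849  0.3293] yaw,el [-4.   0.8] in tool [ 0.0144  0.0003 -0.0082] axis in tool [-1.    -0.003 -0.019] lo,hi tool x 0.067 -0.039
```

>>> servo_tool([
  [[0, 0, 0], [0, 0.02, 0], 10],
  [[0, 0, 0], [0, 0.04, 0], 10],
  [[0, 0, 0], [0, 0.045, 0], 10],
  [[0, 0, 0], [0, 0.045, 0], 10],
  [[0, 0, 0], [0, 0.045, 0], 10],
  [[0, 0, 0], [0, 0.045, 0], 10],
  [[0, 0, 0], [0, 0.045, 0], 10],
  [[0, 0, 0], [0, 0.045, 0], 10],
  [[0, 0, 0], [0, 0.045, 0], 10],
  [[0, 0, 0], [0, 0.04, 0], 10],
  [[0, 0, 0], [0.001, 0.028, 0], 10],
  [[0, 0.8, 2.4], [0.001, 0.008, 0], 10],
])

```text
time: 21.8
ee_pos: [0.4138, 0.2662, 0.3195]
tcp_rot: [179.9, -0.8, 173.8]
wrist_force: [-1.1, -0.5, -0.9]
opening: 0.0185
grasp_force: 39.6
```

>>> servo_tool([
  [[0, 0, 0], [0, 0, 0.04], 10],
  [[0, 0, 0], [0, 0, 0.04], 10],
  [[0, 0, 0], [0, 0, 0.04], 10],
  [[0, 0, 0], [0, 0, 0.03], 10],
  [[0, 0, 0], [0, 0, 0.03], 10],
  [[0, 0, 0], [0, 0, 0], 10],
  [[0, 0, 0], [0, 0, 0], 10],
])

```text
time: 22.5
ee_pos: [0.412, 0.2642, 0.1409]
tcp_rot: [179.9, -0.8, 173.6]
wrist_force: [0.6, 0.2, -0.7]
opening: 0.0187
grasp_force: 39.6
```

```bash
python3 - <<'E'
from look import *
look('slim_sensor_center','w8.png')
cal=calibration("wrist");im,d=camera("wrist")
P=cloud(cal,d,d>0)
c,s=np.cos(np.radians(-6.3)),np.sin(np.radians(-6.3))
S=P[(P[:,2]>.045)&(P[:,2]<.061)];x=(S[:,:2]-[.4225,.309])@[c,s];y=(S[:,:2]-[.4225,.309])@[-s,c]
k=(np.abs(y)<.11)&(np.abs(x)<.06)
for sg in(-1,1):
    m=k&(x*sg>0.02);print(sg,m.sum(),np.percentile(x[m],[2,50,98]).round(4) if m.any() else "");print(np.histogram(y[m],np.arange(-.11,.111,.004))[0])
E
```

```text
22.5 [0.412  0.2642 0.1409] [179.9  -0.8 173.6] [32. -4. -9. 86.  1. 39.]
mark [0.415 0.267 0.151] in tool [-0.0024  0.0034 -0.0106] 0.69
-1 2965 [-0.0562 -0.0405 -0.0244]
[  0   0   0   0   0   0   0   0  69 110 109 113  30   0   0   0   0   0
   0   0  14 113 113 106 108 110 109 109 108 110 105 112 105  83  64 492
  92   0   0   0   0  12  41  75 157 101  84  11   0   0   0   0   0   0
   0]
1 1684 [0.023  0.0379 0.0543]
[  0   0   0   0   0   0   0   0   7   1   0   0   0   0   0   0   0   0
   0   0   0   0   0   1   5  11  42  96 108 109 101 103 103  78  63 418
  13   0   0   0   0  16  15  90 119 108  72   5   0   0   0   0   0   0
   0]
```

View pics/w8.png

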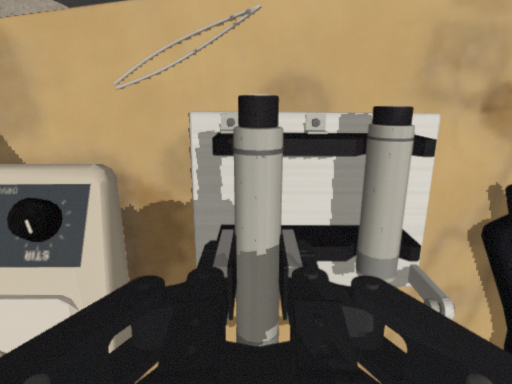

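>>> servo_tool([
  [[0, 0, 0], [-0.0056, 0.0006, 0.02], 10],
  [[0, 0, 0], [0, 0, 0.025], 10],
  [[0, 0, 0], [0, 0, 0.02], 10],
  [[0, 0, 0], [0, 0, 0.01], 10],
  [[0, 0, 0], [0, 0, 0], 10],
  [[0, 0, 0], [0, 0, 0], 10],
])

```text
time: 23.3
ee_pos: [0.4179, 0.2653, 0.0663]
tcp_rot: [179.9, -0.7, 173.6]
wrist_force: [-0.1, 0.2, -0.9]
opening: 0.0183
grasp_force: 39.6
```

```bash
python3 -c "
from look import *
look('slim_sensor_center')"
```

```text
23.3 [0.4179 0.2653 0.0663] [179.9  -0.7 173.6] [ 32.  -2. -15.  77.   1.  38.]
mark [0.42  0.268 0.075] in tool [-0.0013  0.0033 -0.0091] 0.96
len 0.106 centre [0.4037 0.2672 0.0746] yaw,el [-6.5  0.3] in tool [ 0.0144  0.0003 -0.0081] axis in tool [-1.    -0.002 -0.019] lo,hi tool x 0.067 -0.039
```

Centre at about (0.4184, 0.2655, 0.0746); needs y −1 mm, down ~17 mm.

>>> servo_tool([
  [[0, 0, 0], [0, -0.001, 0.006], 10],
  [[0, 0, 0], [0, 0, 0.005], 10],
  [[0, 0, 0], [0, 0, 0.003], 10],
  [[0, 0, 0], [0, 0, 0], 10],
  [[0, 0, 0], [0, 0, 0], 10],
])

```text
time: 23.95
ee_pos: [0.4171, 0.2639, 0.051]
tcp_rot: [180.0, -0.8, 173.6]
wrist_force: [-0.1, -1.1, -0.8]
opening: 0.0186
grasp_force: 39.6
```

>>> servo_tool([
  [[0, 0, 0], [0, 0, 0.0008], 10],
  [[0, 0, 0], [0, 0, 0.0007], 10],
  [[0, 0, 0], [0, 0, 0], 10],
])

```text
time: 24.25
ee_pos: [0.4172, 0.264, 0.0497]
tcp_rot: [180.0, -0.8, 173.6]
wrist_force: [0.1, 0.4, -1.0]
opening: 0.0179
grasp_force: 39.6
```

>>> servo_tool([
  [[0, 0, 0], [0, 0, 0.0005], 10],
  [[0, 0, 0], [0, 0, 0.0005], 10],
  [[0, 0, 0], [0, 0, 0], 10],
])

```text
time: 24.55
ee_pos: [0.4174, 0.2644, 0.0491]
tcp_rot: [179.9, -0.8, 173.7]
wrist_force: [-0.9, 2.5, 3.6]
opening: 0.0186
grasp_force: 40.0
```

>>> servo_tool([
  [[0, 0, 0], [0, 0, 0.0004], 10],
  [[0, 0, 0], [0, 0, 0.0003], 10],
  [[0, 0, 0], [0, 0, 0], 10],
])

```text
time: 24.85
ee_pos: [0.4175, 0.2646, 0.0488]
tcp_rot: [179.9, -0.7, 173.7]
wrist_force: [-0.9, 2.9, 7.6]
opening: 0.0182
grasp_force: 40.4
```

>>> servo_tool([
  [[0, 0, 0], [0, 0, 0], 24],
  [[0, 0, 0], [0, 0, 0], 28],
  [[0, 0, 0], [0, 0, 0], 34],
  [[0, 0, 0], [0, 0, 0], 42],
  [[0, 0, 0], [0, 0, 0], 44],
  [[0, 0, 0], [0, 0, -0.005], 44],
  [[0, 0, 0], [0, 0, -0.02], 44],
  [[0, 0, 0], [0, 0, -0.04], 44],
  [[0, 0, 0], [0, 0, -0.045], 60],
  [[0, 0, 0], [0, 0, -0.045], 60],
  [[0, 0, 0], [0, 0, -0.045], 60],
  [[0, 0, 0], [0, 0, -0.045], 60],
], force=20)

```text
time: 26.05
ee_pos: [0.4202, 0.2633, 0.2952]
tcp_rot: [180.0, -0.8, 173.6]
wrist_force: [1.8, 1.1, 0.3]
opening: 0.0513
grasp_force: 0.0
```

```bash
python3 - <<'E'
from look import *
look('slim_sensor_center','w9.png');look('thick_sensor_center')
look('slim_sensor_center','t9.png','top');look('thick_sensor_center',None,'top')
for c in["top","scene"]:
    cal=calibration(c);im,d=camera(c)
    print([(w(cal,x["xyz"]).round(3),round(x["score"],2)) for x in mark_of("keeper_grip",c)[:2]])
    P=cloud(cal,d,d>0);S=P[(P[:,2]>.11)&(P[:,2]<.16)&(np.abs(P[:,0]-.53)<.03)&(np.abs(P[:,1]-.3)<.018)]
    print(len(S),S.mean(0).round(4),S.max(0).round(4)) if len(S) else 0
E
```

```text
26.05 [0.4202 0.2633 0.2952] [180.   -0.8 173.6] [ 32.   0.  12. 103.   1.  38.]
mark [0.42  0.266 0.059] in tool [-0.0023  0.002   0.2359] 0.75
len 0.134 centre [0.4181 0.2651 0.0571] yaw,el [-6.6  0.2] in tool [-0.0009  0.0014  0.2381] axis in tool [-1.    -0.005 -0.016] lo,hi tool x 0.066 -0.068
26.2 [0.4213 0.264  0.2964] [179.8  -0.5 173.6] [ 32.   0.  12. 103.   1.  38.]
mark [0.427 0.354 0.049] in tool [0.0015 0.0894 0.2476] 0.75
len 0.136 centre [0.4289 0.3546 0.0521] yaw,el [-6.7  0.2] in tool [2.000e-04 9.000e-02 2.446e-01] axis in tool [-1.    -0.007 -0.013] lo,hi tool x 0.068 -0.068
26.35 [0.4203 0.2634 0.292 ] [-180.    -0.9  173.6] [ 32.   0.  12. 102.   1.  38.]
mark [0.42  0.271 0.055] in tool [-0.002   0.0078  0.2368] 0.74
len 0.129 centre [0.4199 0.2649 0.0565] yaw,el [-9.9 -0.4] in tool [-0.003   0.0016  0.2355] axis in tool [-0.998 -0.061 -0.009] lo,hi tool x 0.061 -0.067
26.5 [0.4201 0.2633 0.2918] [-179.9   -0.9  173.6] [ 32.   0.  12. 102.   1.  38.]
len 0.091 centre [ 0.6729 -0.0553  0.0517] yaw,el [-20.5  81.2] in tool [-0.2902 -0.2885  0.2359] axis in tool [-0.132 -0.038 -0.99 ] lo,hi tool x -0.284 -0.296
[(array([0.532, 0.302, 0.136]), 0.6)]
70 [0.5338 0.299  0.1424] [0.5404 0.3175 0.1482]
[(array([0.534, 0.3  , 0.138]), 0.58)]
40 [0.5292 0.2984 0.1391] [0.5342 0.3174 0.1442]
```

>>> servo_tool([
  [[0, -0.8, 8.2], [0, 0, 0], 60],
  [[0, 0, 8.2], [0, 0, 0], 60],
  [[0, 0, 8.2], [0, 0, 0], 60],
  [[0, 0, 8.2], [0, 0, 0], 60],
  [[0, 0, 8.2], [0, 0, 0], 60],
  [[0, 0, 8.2], [0, 0, 0], 60],
  [[0, 0, 8.2], [0, 0, 0], 60],
  [[0, 0, 8.2], [0, 0, 0], 60],
  [[0, 0, 8.2], [0, 0, 0], 60],
  [[0, 0, 8.2], [0, 0, 0], 60],
  [[0, 0, 8], [0, 0, 0], 60],
])

```text
time: 27.95
ee_pos: [0.4205, 0.2635, 0.2929]
tcp_rot: [-180.0, 0.0, 83.3]
wrist_force: [0.5, 0.7, 0.4]
opening: 0.0512
grasp_force: 0.0
```

>>> servo_tool([
  [[0, 0, 0], [0.016, 0.036, 0], 60],
  [[0, 0, 0], [0.016, 0.036, 0], 60],
  [[0, 0, 0], [0.016, 0.036, 0], 60],
  [[0, 0, 0], [0, 0, 0.04], 60],
  [[0, 0, 0], [0, 0, 0.035], 60],
  [[0, 0, 0], [0, 0, 0], 60],
])

```text
time: 28.55
ee_pos: [0.5317, 0.2983, 0.2117]
tcp_rot: [-179.5, 0.4, 83.6]
wrist_force: [-0.5, -0.2, -0.8]
opening: 0.0513
grasp_force: 0.0
```

```bash
python3 - <<'E'
from h import *
o=get_obs();print(o["time"],np.round(o["ee_pos"],4),np.round(o["tcp_rot"],1),np.round(o["q"],0))
cal=calibration("wrist");im,d=camera("wrist");save(im,"w10.png")
print([(w(cal,x["xyz"]).round(3),round(x["score"],2)) for x in mark_of("keeper_grip","wrist")[:2]])
for x in cut_out("keeper_grip","wrist")[:1]:
    P=cloud(cal,d,x["mask"]);P=P[(np.linalg.norm(P-[.533,.299,.138],axis=1)<.025)];print(x["score"],len(P),P.mean(0).round(4) if len(P) else "",np.percentile(P,[5,95],axis=0).round(3) if len(P) else "")
E
```

```text
28.55 [0.5317 0.2983 0.2117] [-179.5    0.4   83.6] [ 29.  14.  18.  95.  -0. 126.]
[(array([0.536, 0.296, 0.139]), 0.59)]
0.76 1069 [0.534  0.2996 0.1432] [[0.528 0.279 0.141]
 [0.539 0.321 0.145]]
```

View pics/w10.png

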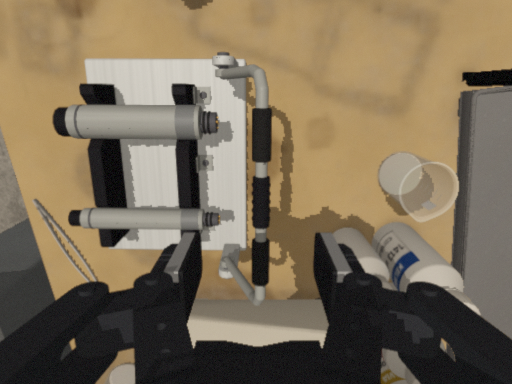

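>>> servo_tool([
  [[0, 0, 0], [0.0015, 0.0023, 0.03], 60],
  [[0, 0, 0], [0, 0, 0.03], 60],
  [[0, 0, 0], [0, 0, 0.018], 60],
  [[0, 0, 0], [0, 0, 0.006], 50],
  [[0, 0, 0], [0, 0, 0], 30],
  [[0, 0, 0], [0, 0, 0], 5],
  [[0, 0, 0], [0, 0, 0], 5],
  [[0, 0, 0], [0, 0, 0], 5],
  [[0, 0, 0], [0, 0, 0], 5],
], force=20)

```text
time: 29.6
ee_pos: [0.5366, 0.3008, 0.136]
tcp_rot: [179.8, -0.1, 83.6]
wrist_force: [1.2, -1.0, 6.2]
opening: 0.0109
grasp_force: 20.8
```

>>> servo_tool([
  [[0, 0, 0], [0, 0, 0], 35],
  [[0, 0, 0], [0, 0, 0], 35],
  [[0, 0, 0], [0, -0.002, 0.005], 35],
  [[0, 0, 0], [0, 0, 0.005], 35],
  [[0, 0, 0], [0, 0, 0], 35],
  [[0, 0, 0], [0, 0, 0], 5],
  [[0, 0, 0], [0, 0, 0], 5],
  [[0, 0, 0], [0, 0, 0], 5],
  [[0, 0, 0], [0, 0, 0], 5],
], force=20)

```text
time: 30.5
ee_pos: [0.5337, 0.3006, 0.1239]
tcp_rot: [180.0, 0.0, 83.6]
wrist_force: [1.2, 0.0, -1.3]
opening: 0.0108
grasp_force: 21.1
```

>>> servo_tool([
  [[0, 0, 0], [0, -0.01, -0.0035], 5],
  [[0, 0, 0], [0, -0.0103, -0.0021], 5],
  [[0, 0, 0], [0, -0.0106, -0.0008], 5],
  [[0, 0, 0], [0, -0.0106, 0.0006], 5],
  [[0, 0, 0], [0, -0.0104, 0.002], 5],
  [[0, 0, 0], [0, -0.01, 0.0033], 5],
  [[0, 0, 0], [0, -0.0096, 0.0046], 5],
  [[0, 0, 0], [0, 0, 0], 5],
], force=20)

```text
time: 31.3
ee_pos: [0.4605, 0.3089, 0.1188]
tcp_rot: [-179.9, 0.0, 83.7]
wrist_force: [-1.2, 2.5, 1.8]
opening: 0.0113
grasp_force: 21.2
```

>>> servo_tool([
  [[0, 0, 0], [0, -0.0088, 0.0058], 5],
  [[0, 0, 0], [0, -0.0081, 0.0069], 5],
  [[0, 0, 0], [0, -0.007, 0.0079], 5],
  [[0, 0, 0], [0, -0.006, 0.0088], 5],
  [[0, 0, 0], [0, -0.0048, 0.0095], 5],
  [[0, 0, 0], [0, -0.0028, 0.008], 5],
  [[0, 0, 0], [0, 0, 0], 5],
  [[0, 0, 0], [0, 0, 0], 5],
], force=20)

```text
time: 32.1
ee_pos: [0.4248, 0.3126, 0.0717]
tcp_rot: [-179.9, 0.1, 83.7]
wrist_force: [3.4, 2.3, -2.0]
opening: 0.011
grasp_force: 20.4
```

>>> servo_tool([
  [[0, 0, 0], [0, -0.0007, 0.003], 5],
  [[0, 0, 0], [0, -0.0006, 0.003], 5],
  [[0, 0, 0], [0, -0.0003, 0.002], 5],
  [[0, 0, 0], [0, -0.0002, 0.001], 5],
  [[0, 0, 0], [0, 0, 0], 5],
  [[0, 0, 0], [0, 0, 0], 5],
], force=20)

```text
time: 32.7
ee_pos: [0.4232, 0.3128, 0.0636]
tcp_rot: [-180.0, 0.1, 83.6]
wrist_force: [0.4, 2.3, -1.7]
opening: 0.0109
grasp_force: 20.7
```

>>> servo_tool([
  [[0, 0, 0], [0, 0, 0.001], 5],
  [[0, 0, 0], [0, 0, 0.001], 5],
  [[0, 0, 0], [0, 0, 0], 5],
])

```text
time: 33.0
ee_pos: [0.423, 0.3128, 0.0617]
tcp_rot: [-180.0, 0.1, 83.7]
wrist_force: [-3.3, 1.2, 1.7]
opening: 0.0109
grasp_force: 21.0
```

>>> servo_tool([
  [[0, 0, 0], [0, 0, 0.001], 5],
  [[0, 0, 0], [0, 0, 0], 5],
])

```text
time: 33.2
ee_pos: [0.4229, 0.3128, 0.0606]
tcp_rot: [-179.9, 0.1, 83.7]
wrist_force: [-4.8, 1.7, 1.6]
opening: 0.0112
grasp_force: 21.0
```

>>> servo_tool([
  [[0, 0, 0], [0, 0, 0.001], 5],
  [[0, 0, 0], [0, 0, 0], 5],
])

```text
time: 33.4
ee_pos: [0.4229, 0.3128, 0.0599]
tcp_rot: [-179.9, 0.0, 83.7]
wrist_force: [-6.2, 1.8, 4.5]
opening: 0.0112
grasp_force: 21.3
```

```bash
python3 - <<'E'
from h import *
for c in["wrist"]:
    cal=calibration(c);im,d=camera(c);save(im,"k_"+c+".png")
    print([(w(cal,x["xyz"]).round(3),round(x["score"],2)) for x in mark_of("keeper_grip",c)[:2]])
E
```

```text
[(array([0.425, 0.312, 0.079]), 0.78)]
```

View pics/k_wrist.png

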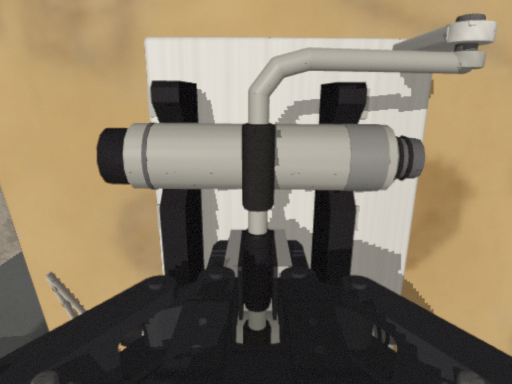

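>>> servo_tool([
  [[0, 0, 0], [0, -0.0012, 0.0005], 5],
  [[0, 0, 0], [0, 0, 0.0005], 5],
  [[0, 0, 0], [0, 0, 0], 5],
])

```text
time: 33.8
ee_pos: [0.4228, 0.3129, 0.0598]
tcp_rot: [179.9, 0.0, 83.6]
wrist_force: [-1.6, -1.3, 8.3]
opening: 0.0109
grasp_force: 21.6
```

>>> servo_tool([
  [[0, 0, 0], [0, 0, 0.001], 5],
  [[0, 0, 0], [0, 0, 0], 5],
])

```text
time: 34.0
ee_pos: [0.4229, 0.3129, 0.0596]
tcp_rot: [179.9, -0.0, 83.6]
wrist_force: [-4.5, -2.7, 14.9]
opening: 0.0112
grasp_force: 22.2
```

>>> servo_tool([
  [[0, 0, 0], [0, 0, 0], 30],
  [[0, 0, 0], [0, 0, 0], 35],
  [[0, 0, 0], [0, 0, 0], 35],
  [[0, 0, 0], [0, 0, -0.01], 35],
  [[0, 0, 0], [0, 0, -0.03], 35],
  [[0, 0, 0], [0, 0, -0.045], 35],
  [[0, 0, 0], [0, 0, -0.045], 35],
  [[0, 0, 0], [0, 0, -0.045], 35],
  [[0, 0, 0], [0, 0, -0.045], 35],
  [[0, 0, 0], [0, 0, 0], 35],
  [[0, 0, 0], [0, 0, 0], 35],
])

```text
time: 35.1
ee_pos: [0.4227, 0.3134, 0.2794]
tcp_rot: [179.9, -0.1, 83.6]
wrist_force: [0.2, 0.7, -0.2]
opening: 0.0298
grasp_force: 0.0
```

```bash
python3 - <<'E'
from look import *
look('thick_sensor_center');look('slim_sensor_center')
cal=calibration("wrist");im,d=camera("wrist");save(im,"f.png")
print([(w(cal,x["xyz"]).round(3),round(x["score"],2)) for x in mark_of("keeper_grip","wrist")[:2]])
for x in cut_out("keeper_grip","wrist")[:1]:
    P=cloud(cal,d,x["mask"]);P=P[(np.linalg.norm(P-[.424,.31,.076],axis=1)<.022)];print(len(P),P.mean(0).round(4),np.percentile(P,[5,50,95],axis=0).round(4))
E
```

```text
35.1 [0.4227 0.3134 0.2794] [ 1.799e+02 -1.000e-01  8.360e+01] [ 37.   3.  13. 100.  -0. 133.]
mark [0.431 0.35  0.05 ] in tool [0.0374 0.0032 0.2294] 0.69
len 0.135 centre [0.43   0.3538 0.0521] yaw,el [-6.6 -0. ] in tool [0.0408 0.0024 0.2273] axis in tool [-0.004  1.     0.002] lo,hi tool x 0.041 0.041
35.25 [0.422  0.3129 0.2767] [-1.799e+02  1.000e-01  8.360e+01] [ 37.   3.  13. 100.  -0. 133.]
len 0.135 centre [0.4193 0.2643 0.0572] yaw,el [-6.6 -0.1] in tool [-0.0481  0.003   0.2196] axis in tool [-0.005  1.     0.   ] lo,hi tool x -0.048 -0.048
[(array([0.426, 0.311, 0.074]), 0.86)]
459 [0.423  0.3106 0.0783] [[0.4171 0.2922 0.0748]
 [0.423  0.3107 0.0786]
 [0.4287 0.329  0.0805]]
```

View pics/f.png

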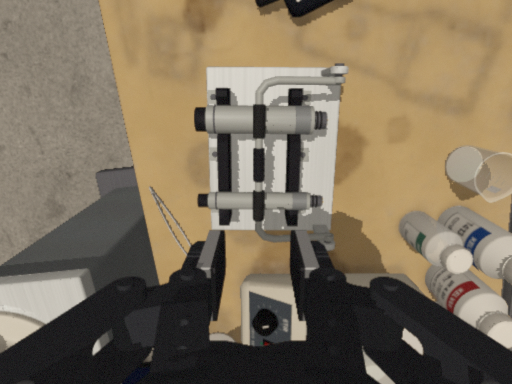

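Both sensors are level in their notches, and the keeper bar is down across both, with its grip at 74 mm. The gripper is clear of the cradle.

```bash
python3 -c "
from workcell import *
print(job_done())"
```

```text
the job is handed in; nothing more can be done
None
```

The job is handed in: both sensors lie level and centred to about 2 mm in their own grooves, the keeper bar rests on both at 74 mm, and nothing dropped or was knocked over; it took about 35 s of the 72 s, and no verdict was returned.

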